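Load the vial rack on the bench shaker and hold it against the sprung stop for pinning

ROBOT

A 6-joint arm with a two-finger parallel gripper is mounted at the origin on a cart in front of the work surface, level with it; the furniture and walls round the work are solid. World frame = base frame: x ahead of the robot, y to its left, z up, the work surface at z = 0. Lengths are in mm, angles in rad, forces in N, time in s.
With the tool pointing down it reaches from about 300 to 875 mm from the base axis. Payload 6.4 kg.
Tool frame: the origin (TCP) lies midway between the tips of the shut fingers; the grasp point (between the pads) lies 19 mm behind it (arm.hold_point_z is the distance from the TCP to the grasp point, in mm); z points along the fingers, y is the line along which they close (so a half turn about z gives the same grasp; the last joint's range is limited). The gripper opens to 85 mm and grips with 20 to 120 N. Pads are 22 mm wide; open, the fingers measure 114 mm over their backs; the gripper's body (76 mm by 85 mm) begins 54 mm behind the grasp point. The pads swing forward as they close: fully open they stand 13 mm farther back than shut.
Start: joints at [-0.206, 0.181, 1.607, -0, 1.354, -0.206], TCP at [575.014, 0.015, 231.288] pointing down, gripper open.
Joint ranges: [-2.99, 2.99], [-0.89, 2.07], [0.3, 2.58], [-1.14, 4.28], [0, 2.63], [-3.12, 3.12]. Speed limits (rad/s): [2.57, 2.57, 3.01, 3.14, 3.14, 3.14].

INTERFACE

Orientations are given as [roll, pitch, yaw] about the fixed x, y, z axes, in that order (R = Rz(yaw) Ry(pitch) Rx(roll)).
In Python, from rig import arm gives the robot as it stands. The module is installed in compiled form; this text tells all that it offers.
- The arm moves only by the tool move_arm, never from a script. Its argument "plan" is text: rows parted by semicolons, each of 6 numbers parted by spaces: the shift along the tool's x, y, z in mm, then the turn, a rotation vector about the tool's x, y, z in degrees. In form: dx dy dz wx wy wz; .... A call has 1 to 12 rows; each row shifts and turns the commanded pose from where the row before left it, along the tool's axes as they then stand; what a row does not reach is not made up. A row lasts 1/10 s, in which the tool goes at most 50 mm and 8.59 degrees, less where a joint would pass 70% of its speed; a pose out of reach is approached as far as the arm can. A call is refused whole if a number of a shift passes 50 or a number of a turn 8.59, either way. A call with a gripper value outside its range is refused whole. "grip" is the opening, from -1 (shut) to 1 (fully open), set as the call begins (left out, the last holds). The fingers move at their own pace and stop on an object; the grip force is fixed at half the most. Time passes only in rows, so rows that do not move let the fingers close. It gives the time, the measured TCP pose, the force, the opening and the grip force at its end, in the units of the state.
- arm.state(): the state, without advancing time (a new reading comes with each control period).
- arm.read_camera(name): name is "scene" or "side" or "wrist"; returns a dict with "frame" (420x560x3 uint8, red, green, blue), "z_map" (420x560 float32, mm along the optical axis (not along the pixel's ray), 0 where there is no reading), "mtx" (3x3 intrinsics, pixels), "distortion" ([k1, k2, p1, p2, k3] as OpenCV has them; the pictures are not rectified), "rvec" (rotation vector, rad) and "tvec" (3), from world to camera coordinates, as OpenCV has them; the wrist camera has in their place "hand_eye" (4x4, takes a point from camera to tool coordinates, whose origin is the TCP and whose axes are the flange's). Camera axes: x right, y down, z forward; pixel columns grow to the right and rows downward; lengths in mm; the calibration is good to about 2 mm. A picture is of the moment at which its call begins: read the wrist's pose just before it.
- arm.close_job(): hands the job in; it is judged then, once.
The state is a dict: "t": time; "joint_positions": joint angles; "dq": joint speeds; "effort": joint torques, N m; "eef_pos": TCP position; "tool_rot": TCP orientation; "force": force on the tool from outside, world axes, zero at the start; "moment": the same for the moment, N m; "opening": finger opening in mm; "finger_force": force on a finger pad.
Only numpy, scipy, OpenCV 4.12 (cv2) and the standard library are available. Lean on these libraries where they do the work, as an engineer would, in place of code of your own. Each camera call takes 0.05 s, during which the arm holds its last target. There are 200 camera calls.

TASK

Put the two black-capped vials that stand at the front left of the table (not those along its back edge) into the two empty wells of the green rack on the bench shaker, one in each well, and leave the white-capped vial and the other things alone. Then slide the rack along its rails, pushing on the rack itself, against the sprung stop until the hole in its side lug stands over the pin hole in the rail, never driving the stop's springs to the end of their travel. Keep pressing it there, steady and seated flat, so that I can drop the locking pin in: finish while still holding it.

Things in the scene. Friction and masses are not known exactly. Their poses are not given: they have to be found in the camera images.
- shaker: White bench shaker, fixed, 300 x 200 mm; its flat grey platform is 68 mm above the table. Origin: centre of its underside. +x runs along the rails to the end fence, away from the robot (turned up to 0.25 rad), +y left. Rails: steel, 14 mm high, 12 mm wide, inner faces 65 mm apart, from x = -145 to +75 mm. A red-headed locking pin is parked at the left edge for the colleague; leave it.
- pin_hole (a point): Centre of the dark, brass-ringed pin hole (8 mm) in the top of the left rail. Axes as those of the shaker.
- stop_bar (a joint): How far the rubber-faced stop bar at the far end of the rails is pushed in along the shaker's +x, m: 0 free, 0.020 end of travel. Springs push back with 5 N at 0 and 0.7 N more per mm (12 N at 10 mm). The lug hole stands over the pin hole when the bar is in by 10 mm. Nothing latches: let go, the rack is pushed back.
- stop_face (a point): Centre of the stop bar's near face (60 mm wide, 24 mm high; centre 17 mm above the platform); it moves with the bar.
- rack: Loose green vial rack, 0.24 to 0.39 kg, on the platform between the rails, 1.5 mm play each side; 175 mm long (its x, along the rails), 62 mm wide, top of the block 28 mm above the platform. Origin: centre of its underside. At its near end (-x) stands a cheek plate 10 mm thick, 62 mm wide, its top 52 mm up. It starts 20 to 45 mm short of the stop bar and slides on white low-friction runners.
- rack_face (a point): Place to push: on the near (-x) face of the rack's cheek plate, mid-width, 30 mm above the platform. Axes as those of the rack: push along +x. Some 13 to 17 N of push here holds the bar in by 10 mm.
- lug_hole (a point): Centre of the 12 mm hole in the flat green lug at the rack's left side, which glides just above the left rail.
- well_0 (a point): Mouth (centre, top surface) of the rack's near well: round, 35 mm wide, 18 mm deep; empty. The wells lie in a row along the rack, 50 mm apart. Well floor is 10 mm above the platform.
- well_1 (a point): Mouth of the middle well, as well_0; empty.
- well_2 (a point): Mouth of the far well; it already holds a black-capped vial, which stays there.
- vial_loaded_center (a point): Centre (half-way up) of the black-capped vial that already stands in the far well.
- vial_1_center (a point): Centre (31 mm up) of a small brown vial with black cap standing on the table: body 31 mm wide and 50 mm high, cap 20 mm wide, 62 mm in all, 35 g. Grasp the body across its width. Either vial may go into either empty well.
- vial_2_center (a point): Centre of the second black-capped vial on the table, same size.
- vial_white_center (a point): Centre (26 mm up) of a smaller white-capped vial, 26 mm wide, 52 mm high, standing among them; leave it.
- bottle_spirit: White bottle with blue cap, 60 mm wide, 155 mm high, behind the work to the left; origin at the centre of its underside; leave it.
- loupe: Black hand lens, 113 mm long, 12 mm high, lying on the table right of the shaker; origin at the middle of its underside; leave it.
Things that resemble listed ones, but are neither listed nor needed, are in the scene too. What is shaped like the part that bears vial_1_center but red is not meant. What is shaped like the part that bears vial_2_center but orange is not meant.

How it is judged:
By the outcome, as a careful person would: the job done as asked, in the order asked, and still so for the second after the job is handed in, while the arm keeps its last pose, push and grip.
It also fails if it takes over 64 s, if anything falls off the work surface, if the arm or the gripper's body presses on something with over 40 N, if the wrist force passes 120 N, or if a joint passes its speed limit or range.

## Working session

There is one attempt and no reset: what is moved stays moved. The work goes in short steps, Python scripts to look and compute and a tool call to move; the robot and the scene stay as the last step left them, time stands still between calls to the robot, and variables do not carry over. Pictures are saved under pics/ and viewed, at most 10 in all, crops included, and the job is handed in when it is done.

Besides the shell and the picture viewer there is one more tool, called after "Call:" as name(argument=value, ...) on one line, values as JSON. move_arm: Moves the arm, as the interface text tells. Its arguments: {"type":"object","properties":{"plan":{"type":"string"},"grip":{"type":"number"}},"required":["plan"]}

```bash
mkdir -p pics; cat > h.py <<'E'
import numpy as np, cv2
from rig import arm
from scipy.spatial.transform import Rotation as R
def cam(n):
    s=arm.state(); c=arm.read_camera(n); c['s']=s; return c
def save(c,f,box=None,k=1):
    im=c['frame'][:,:,::-1]
    if box: x0,y0,x1,y1=box; im=im[y0:y1,x0:x1]
    cv2.imwrite('pics/'+f,cv2.resize(im,None,fx=k,fy=k,interpolation=cv2.INTER_CUBIC))
def tf(c):  # camera->world
    if 'rvec' in c:
        Rm=cv2.Rodrigues(np.array(c['rvec'],float))[0]; return Rm.T,-Rm.T@np.array(c['tvec'],float).ravel()
    H=np.array(c['hand_eye']); s=c['s']; T=R.from_euler('xyz',s['tool_rot']).as_matrix()
    return T@H[:3,:3], T@H[:3,3]+np.array(s['eef_pos'])
def ray(c,u,v):
    p=cv2.undistortPoints(np.array([[[u,v]]],float),np.array(c['mtx']),np.array(c['distortion']))[0,0]
    A,t=tf(c); return A@np.array([p[0],p[1],1]),t
def onz(c,u,v,z):
    d,t=ray(c,u,v); return t+d*(z-t[2])/d[2]
def dep(c,u,v):
    d,t=ray(c,u,v); return t+d*c['z_map'][int(round(v)),int(round(u))]
def proj(c,P):
    A,t=tf(c); Rm=A.T; return cv2.projectPoints(np.array(P,float).reshape(-1,3),cv2.Rodrigues(Rm)[0],-Rm@t,np.array(c['mtx']),np.array(c['distortion']))[0].reshape(-1,2)
def cloud(c):
    h,w=c['z_map'].shape; uu,vv=np.meshgrid(np.arange(w),np.arange(h))
    p=cv2.undistortPoints(np.stack([uu,vv],-1).reshape(-1,1,2).astype(float),np.array(c['mtx']),np.array(c['distortion'])).reshape(h,w,2)
    A,t=tf(c); z=c['z_map'][...,None]
    return np.concatenate([p*z,z],-1)@A.T+t
E
python3 - <<'E'
from h import *
import pickle
for n in ('scene','side','wrist'):
    c=cam(n); pickle.dump(c,open(n+'.pkl','wb')); save(c,n+'0.png',k=1.4)
    A,t=tf(c); print(n,t.round(),A[:,2].round(2))
print(c['s'])
E
```

```text
scene [ 50. 983. 991.] [ 0.36 -0.69 -0.63]
side [226. 979. 733.] [ 0.29 -0.79 -0.54]
wrist [574.  83. 373.] [-0.   -0.32 -0.95]
{'t': 0.1, 'joint_positions': array([-2.06312536e-01,  1.81525394e-01,  1.60789346e+00,  6.97428320e-06,
        1.35377223e+00, -2.06274775e-01]), 'dq': array([ 2.24944827e-03, -3.51661679e-04, -1.48093582e-03, -4.99242185e-04,
        2.07488426e-06, -5.91510549e-04]), 'effort': array([-2.02498759e-04, -4.45872438e+01, -3.52238703e+01, -4.27332343e-04,
        4.16999465e-03,  3.20961749e-05]), 'eef_pos': array([5.74515414e+02, 1.13935404e-01, 2.30448280e+02]), 'tool_rot': array([-3.14002950e+00, -3.34046834e-04,  1.57075680e+00]), 'force': array([ 0.19541027,  0.01315058, -0.31912411]), 'moment': array([-0.044188  ,  0.00104975,  0.03319941]), 'finger_force': 0.0, 'opening': 85.62086206538883}
```

View pics/scene0.png

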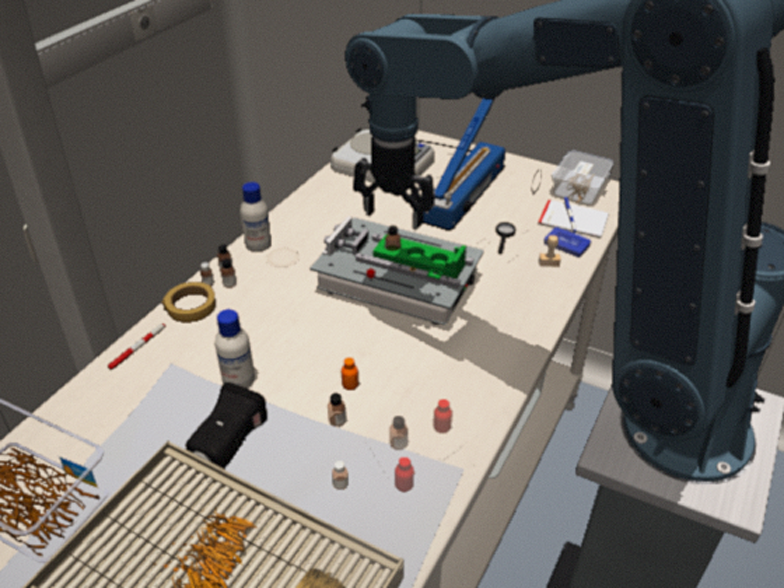

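View pics/wrist0.png

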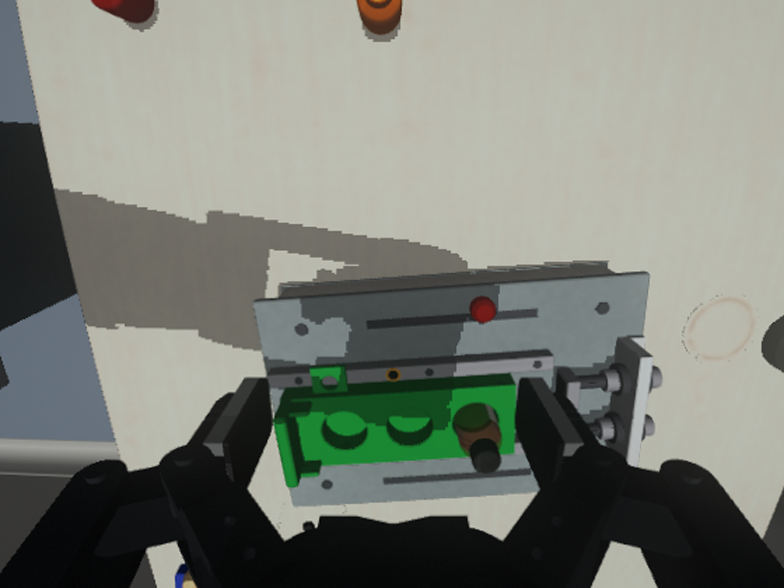

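The scene view (1.4x) shows two black-capped brown vials at (337,408) and (398,430). Look-alikes nearby: orange (349,373), red (443,415) and (404,473), white-capped (340,473), and a back-edge pair at (225,262). The wrist view shows the rack with wells at (344,428) and (410,428), lug hole (330,380), pin hole (393,375).

```bash
python3 - <<'E'
from h import *
import pickle
s=pickle.load(open('scene.pkl','rb')); w=pickle.load(open('wrist.pkl','rb')); sd=pickle.load(open('side.pkl','rb'))
save(s,'crop1.png',(200,240,360,360),5)
C=cloud(s)
# blobs on table region by height
X=C[...,0];Y=C[...,1];Z=C[...,2]
m=((Z>12)&(Z<75)&(X>200)&(X<700)&(Y>150)&(Y<700)&(s['z_map']>0)).astype(np.uint8)
n,l,st,ce=cv2.connectedComponentsWithStats(m)
for i in range(1,n):
    if st[i,4]<40 or st[i,4]>3000: continue
    q=C[l==i]; 
    top=q[q[:,2]>q[:,2].max()-5]
    print(ce[i].round(),st[i,4],'topz',q[:,2].max().round(1),'topmean',top.mean(0).round(1),s['frame'][l==i].mean(0).round())
f=1/1.4
for nm,u,v,z in (('pin',393,375,82),('lug',330,380,86),('w0',344,430,96),('w1',410,428,96)):
    print(nm,onz(w,u*f,v*f,z).round(1),dep(w,u*f,v*f).round(1))
W=cloud(w)
for u,v in ((312,378),(315,452),(470,400),(480,358),(420,365),(287,440),(286,425),(565,390),(345,405),(377,405),(460,395)): print(u,v,dep(w,u*f,v*f).round(1))
E
```

```text
[250. 266.] 220 topz 66.8 topmean [563.3 182.1  63.7] [165.  79.  22.]
[240. 292.] 241 topz 66.1 topmean [539.7 264.9  63.2] [96. 79. 67.]
[316. 296.] 244 topz 65.0 topmean [376.  193.3  62.2] [162.  94.  85.]
[285. 308.] 253 topz 66.9 topmean [424.  260.6  63.3] [130. 114. 102.]
[289. 338.] 282 topz 66.0 topmean [378.  328.7  63.3] [158.  93.  90.]
[242. 339.] 189 topz 57.3 topmean [466.2 375.7  54. ] [153. 138. 126.]
pin [573.6 -82.6  82. ] [573.6 -81.7  83.4]
lug [526.1 -84.7  86. ] [525.5 -86.8  82.4]
w0 [ 536.2 -122.3   96. ] [ 533.8 -135.3   78.4]
w1 [ 586.5 -120.3   96. ] [ 587.2 -132.7   79. ]
312 378 [513.4 -80.6  90.1]
315 452 [ 512.9 -142.3   96.8]
470 400 [630.6 -95.6  96.1]
480 358 [639.7 -70.3  77.9]
420 365 [593.8 -73.3  83.3]
287 440 [ 499.1 -112.7  120.7]
286 425 [ 498.8 -101.9  118.3]
565 390 [700.5 -87.5  96.2]
345 405 [ 537.7 -100.5   95.2]
377 405 [561.7 -99.4  96.8]
460 395 [622.9 -91.   96.6]
```

View pics/crop1.png

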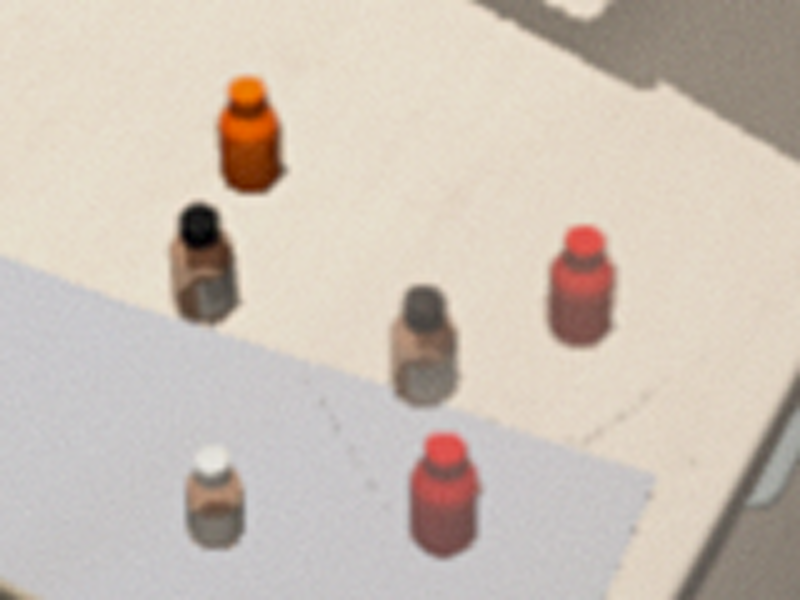

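In the crop, the wanted black-capped vials are at (200,265) and (424,345), i.e. about (540,265) and (424,261) mm. They are the only brown vials with black caps at the front; the others are orange, red or white-capped. Moving over the first.

Call:
move_arm(plan="38 -5 0 0 0 0;38 -5 0 0 0 0;38 -5 0 0 0 0;38 -5 0 0 0 0;38 -5 0 0 0 0;38 -5 0 0 0 0;37 -5 0 0 0 0", grip=1)

```text
t: 0.85
eef_pos: [539.4, 266.6, 231.0]
tool_rot: [-3.141, 0.0, 1.571]
force: [0.8, 0.4, 0.2]
opening: 85.2
finger_force: 0.0
```

Call:
move_arm(plan="0 0 7 0 0 8.59;0 0 7 0 0 8.59;0 0 7 0 0 8.59;0 0 7 0 0 8.59;0 0 7 0 0 8.59;0 0 7 0 0 8.59;0 0 7 0 0 8.59;0 0 7 0 0 8.59;0 0 7 0 0 8.59;0 0 7 0 0 8.59;0 0 0 0 0 0;0 0 0 0 0 0")

```text
t: 2.05
eef_pos: [539.8, 265.0, 161.1]
tool_rot: [3.141, 0.001, 0.076]
force: [0.1, 0.1, 0.2]
opening: 85.4
finger_force: 0.0
```

```bash
python3 - <<'E'
from h import *
import pickle
c=cam('wrist'); pickle.dump(c,open('w1.pkl','wb')); save(c,'w1.png',k=1.4)
s=c['s']; print(s['t'],s['eef_pos'],s['tool_rot'],s['joint_positions'].round(2))
C=cloud(c)
for cx,cy in ((540,265),(424,261)):
    m=(np.hypot(C[...,0]-cx,C[...,1]-cy)<22)&(C[...,2]>56)&(C[...,2]<70)
    print(m.sum(),C[m].mean(0), np.argwhere(m).mean(0)*1.4 if m.any() else 0)
E
```

```text
2.05 [539.81587066 264.96076972 161.07976129] [3.14147835e+00 7.05353188e-04 7.56053167e-02] [0.26 0.31 1.6  0.   1.23 1.75]
437 [541.14989552 262.95802431  61.66458155] [291.05583524 395.20366133]
334 [427.26442707 258.04058897  61.24530438] [449.68083832 389.59401198]
```

View pics/w1.png

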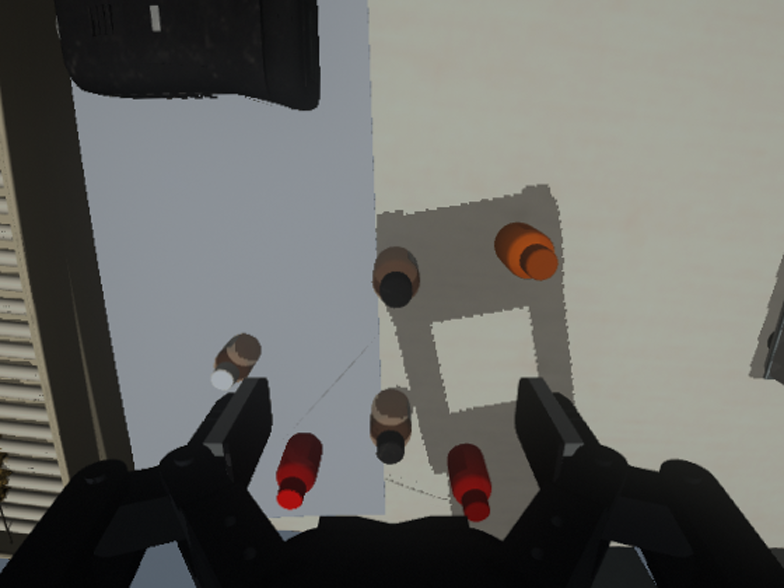

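The wrist view shows vial 1's cap at (397,290) and vial 2's at (389,450), with clear room for the fingers between neighbours. Descending on vial 1.

Call:
move_arm(plan="1 2 20 0 0 2;0 0 40 0 0 0;0 0 40 0 0 0;0 0 30 0 0 0;0 0 13 0 0 0;0 0 0 0 0 0;0 0 0 0 0 0")

```text
t: 2.8
eef_pos: [542.4, 263.4, 19.8]
tool_rot: [-3.141, -0.002, 0.038]
force: [0.2, 0.6, 0.7]
opening: 85.4
finger_force: 0.0
```

Call:
move_arm(plan="0 0 0 0 0 0;0 0 0 0 0 0;0 0 0 0 0 0;0 0 0 0 0 0;0 0 0 0 0 0;0 0 0 0 0 0;0 0 0 0 0 0;0 0 0 0 0 0", grip=-1)

```text
t: 3.6
eef_pos: [541.9, 263.3, 19.3]
tool_rot: [-3.141, -0.002, 0.037]
force: [-1.1, -0.2, 7.8]
opening: 29.7
finger_force: 59.3
```

```bash
python3 - <<'E'
from h import *
import pickle
w=pickle.load(open('wrist.pkl','rb')); W=cloud(w); F=w['frame'].astype(int)
s=arm.state(); print(s['eef_pos'],s['opening'],s['finger_force'],s['tool_rot'])
g=(F[...,1]>1.6*F[...,0])&(F[...,1]>1.6*F[...,2])&(F[...,1]>60)
top=g&(abs(W[...,2]-96)<3)&(W[...,0]>508)&(W[...,1]<-85)
P=W[top]; print(top.sum(),P.mean(0))
# left edge line (max y per x bin), far end
bx=np.arange(520,660,10); ly=[P[(P[:,0]>b)&(P[:,0]<b+10)][:,1].max() for b in bx]; ry=[P[(P[:,0]>b)&(P[:,0]<b+10)][:,1].min() for b in bx]
print(np.round(ly,1),np.round(ry,1),np.polyfit(bx,ly,1),P[:,0].max())
ch=g&(W[...,2]>112)&(W[...,2]<124); Q=W[ch]; print('cheek',Q.min(0),Q.max(0),Q.mean(0))
save(w,'crop2.png',(180,240,480,370),2.6)
E
```

```text
[541.92998633 263.30740461  19.32395647] 29.72803862483009 59.263853430747986 [-3.14128206e+00 -1.61407156e-03  3.67687572e-02]
4641 [ 583.67922703 -117.1451453    95.9219614 ]
[-92.9 -91.5 -91.9 -90.3 -89.2 -89.3 -88.2 -87.6 -87.  -85.4 -85.3 -85.1
 -85.1 -85. ] [-155.  -154.9 -154.6 -152.9 -151.8 -151.7 -150.9 -150.3 -149.2 -148.2
 -147.8 -145.9 -103.3 -144.5] [ 6.45501086e-02 -1.25899756e+02] 667.1262269724646
cheek [ 490.17402436 -154.91421485  112.15642082] [650.35716347 -95.64564806 122.91887013] [ 507.05571847 -123.83312684  119.72309383]
```

View pics/crop2.png

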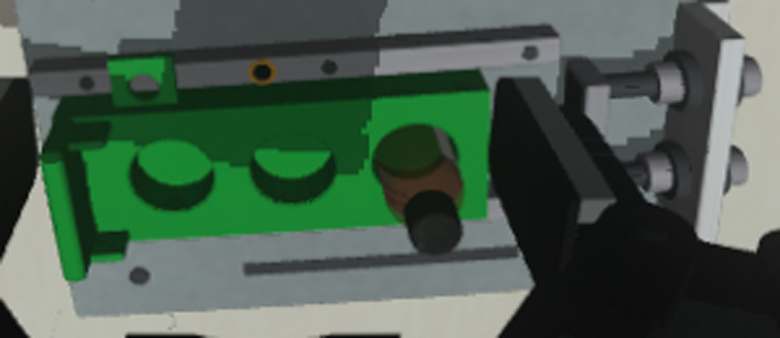

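The crop shows both empty wells (172,174) and (293,167), lug hole (144,86), and pin hole (262,72). Vial 1 is gripped. Lifting and carrying it to above the middle well.

Call:
move_arm(plan="0 0 -20 0 0 0;0 0 -40 0 0 0;0 0 -40 0 0 0;0 0 -40 0 0 0;0 0 -20 0 0 0;0 15 0 0 0 0;0 30 0 0 0 0;3 40 0 0 0 0;4 40 0 0 0 0;4 40 0 0 0 0;4 40 0 0 0 0;4 40 0 0 0 0")

```text
t: 4.8
eef_pos: [567.7, 16.7, 176.3]
tool_rot: [-3.141, 0.003, 0.036]
force: [-0.4, -0.0, -0.5]
opening: 29.7
finger_force: 59.3
```

Call:
move_arm(plan="4 40 0 0 0 0;4 40 0 0 0 -1;4 35 0 0 0 -1;0 20 0 0 0 0;0 3 0 0 0 0;0 0 0 0 0 0;0 0 0 0 0 0;0 0 0 0 0 0")

```text
t: 5.6
eef_pos: [587.2, -117.1, 177.9]
tool_rot: [-3.141, 0.001, 0.073]
force: [0.1, -0.2, -0.2]
opening: 29.4
finger_force: 59.3
```

```bash
python3 - <<'E'
from h import *
import pickle
c=cam('wrist'); pickle.dump(c,open('w2.pkl','wb')); save(c,'w2.png',k=1.4)
s=c['s']; print(s['t'],s['eef_pos'],s['tool_rot'],s['opening'],s['finger_force'],s['force'])
E
```

```text
5.6 [ 587.24988558 -117.10818953  177.88182042] [-3.14104321e+00  6.64655223e-04  7.29368114e-02] 29.394096675840863 59.30150091648102 [ 0.14558377 -0.2045715  -0.23378188]
```

View pics/w2.png

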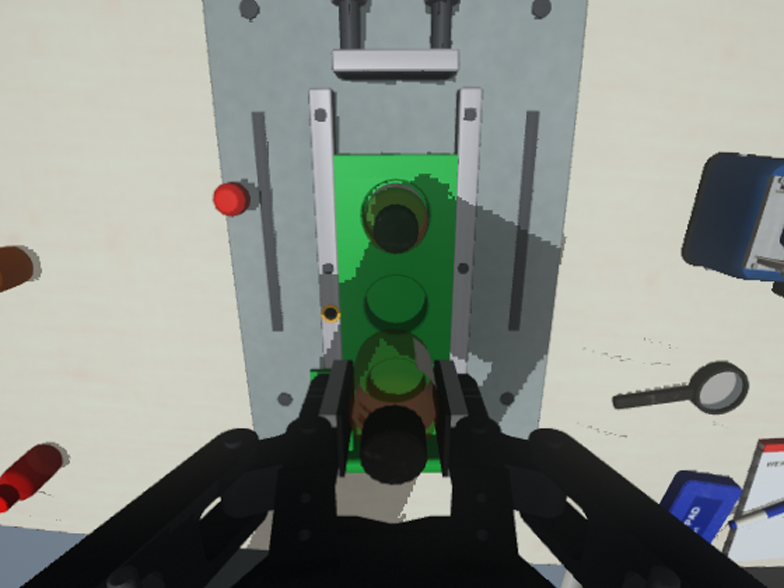

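The wrist view shows the rack aligned with the tool: middle well rim near (397,303), far-end edge at row 154 (columns 333–457), pin hole (330,313), stop bar face near row 75, vial held between the pads.

```bash
python3 - <<'E'
from h import *
import pickle
c=pickle.load(open('w2.pkl','rb')); f=1/1.4
for nm,u,v,z in (('w1L',365,300,96),('w1R',428,300,96),('w1top',396.5,274,96),('w1bot',396.5,333,96),('farL',333,154,96),('farR',457,154,96),('eL',341,310,96),('eR',451,310,96),('pin',330,313,82),('pinredrail',320,115,82),('barL',333,75,95),('barR',459,72,95),('w2L',362,215,96),('w2R',430,215,96),('w2top',396,180,96)):
    print(nm,onz(c,u*f,v*f,z).round(1),dep(c,u*f,v*f).round(1))
# vial cap centre in hand
C=cloud(c); m=(C[...,2]>210)&(C[...,2]<232)&(np.hypot(C[...,0]-587,C[...,1]+117)<14)
print(m.sum(),C[m].mean(0) if m.any() else 0, C[m].max(0))
# edge based rim search
g=cv2.cvtColor(c['frame'],cv2.COLOR_RGB2GRAY).astype(np.float32); g=cv2.GaussianBlur(g,(0,0),1)
G=np.hypot(cv2.Sobel(g,5,1,0),cv2.Sobel(g,5,0,1)); a=np.linspace(0,2*np.pi,72)
best=[]
for x in np.arange(578,598,.5):
  for y in np.arange(-128,-108,.5):
    P=np.c_[x+17.5*np.cos(a),y+17.5*np.sin(a),np.full(72,96)]
    p=proj(c,P).astype(np.float32); best.append((np.clip(cv2.remap(G,p[:,0],p[:,1],1),0,80).mean(),x,y))
print(sorted(best)[-5:])
E
```

```text
w1L [ 588.1 -102.3   96. ] [ 583.2 -101.8   82.6]
w1R [ 590.6 -136.9   96. ] [ 590.3 -137.    95.2]
w1top [ 604.2 -118.5   96. ] [ 604.  -118.5   95.3]
w1bot [ 569.6 -121.1   96. ] [ 601.2 -118.2  166.7]
farL [663.8 -82.5  96. ] [663.8 -82.6  97.2]
farR [ 668.2 -143.8   96. ] [ 668.2 -143.8   95.6]
eL [581.3 -89.3  96. ] [581.3 -89.3  96.2]
eR [ 585.7 -150.2   96. ] [ 585.7 -150.2   96.1]
pin [573.4 -81.5  82. ] [573.6 -81.6  82.6]
pinredrail [682.3 -73.4  82. ] [682.3 -73.4  82.3]
barL [699.9 -81.2  95. ] [703.5 -77.5  68. ]
barR [ 705.5 -140.6   95. ] [ 709.7 -144.    68.7]
w2L [634.6 -98.4  96. ] [637.6 -99.5 115. ]
w2R [ 637.1 -133.4   96. ] [ 637.2 -133.4   96.2]
w2top [ 653.4 -114.6   96. ] [ 652.  -114.8   77. ]
2133 [ 589.05677758 -117.59699062  218.84424895] [ 596.54990056 -107.96473295  222.14172848]
[(np.float32(32.529358), np.float64(586.5), np.float64(-119.5)), (np.float32(33.655746), np.float64(586.0), np.float64(-119.0)), (np.float32(33.92884), np.float64(585.5), np.float64(-119.0)), (np.float32(34.34547), np.float64(585.5), np.float64(-119.5)), (np.float32(34.37777), np.float64(586.0), np.float64(-119.5))]
```

Call:
move_arm(plan="-0.5 2.2 0 0 0 0;0 0 20 0 0 0;0 0 25 0 0 0;0 0 12 0 0 0;0 0 6 0 0 0;0 0 5 0 0 0;0 0 0 0 0 0;0 0 0 0 0 0")

```text
t: 6.45
eef_pos: [587.6, -120.6, 111.0]
tool_rot: [3.141, -0.001, 0.072]
force: [-0.8, 1.4, -0.2]
opening: 29.5
finger_force: 59.2
```

Call:
move_arm(plan="0 0 4 0 0 0;0 0 4 0 0 0;0 0 3 0 0 0;0 0 1 0 0 0;0 0 0 0 0 0")

```text
t: 6.95
eef_pos: [587.1, -120.6, 98.0]
tool_rot: [-3.141, 0.0, 0.071]
force: [0.9, -0.4, -0.7]
opening: 29.4
finger_force: 59.2
```

Call:
move_arm(plan="0 0 1 0 0 0;0 0 1 0 0 0;0 0 0 0 0 0")

```text
t: 7.25
eef_pos: [587.5, -120.7, 97.3]
tool_rot: [3.141, -0.0, 0.072]
force: [-2.1, 0.8, 5.3]
opening: 29.5
finger_force: 59.9
```

Call:
move_arm(plan="0 0 0 0 0 0;0 0 0 0 0 0;0 0 0 0 0 0;0 0 0 0 0 0;0 0 0 0 0 0;0 0 -10 0 0 0;0 0 -30 0 0 0;0 0 -30 0 0 0;0 0 -20 0 0 0;0 0 0 0 0 0", grip=1)

```text
t: 8.25
eef_pos: [589.6, -121.5, 191.0]
tool_rot: [3.138, -0.007, 0.072]
force: [0.7, -0.5, 0.0]
opening: 85.3
finger_force: 0.0
```

```bash
python3 - <<'E'
from h import *
import pickle
c=cam('wrist'); pickle.dump(c,open('w3.pkl','wb')); save(c,'w3.png',k=1.4)
s=c['s']; print(s['t'],s['eef_pos'],s['tool_rot'])
C=cloud(c); F=c['frame'].astype(int)
for cx,cy in ((587,-119.5),(636.8,-115.8)):
    m=(np.hypot(C[...,0]-cx,C[...,1]-cy)<20)&(C[...,2]>132)&(C[...,2]<150)
    print(m.sum(),C[m].mean(0),C[m].max(0))
E
```

```text
8.25 [ 589.58027481 -121.51561457  190.97828309] [ 3.13815951 -0.0068129   0.07166582]
656 [ 587.7642583  -121.26316259  139.26758879] [ 595.99008341 -111.68612028  141.6420995 ]
745 [ 636.74334855 -115.80109522  139.56766064] [ 645.88516443 -106.52802215  142.18331755]
```

View pics/w3.png

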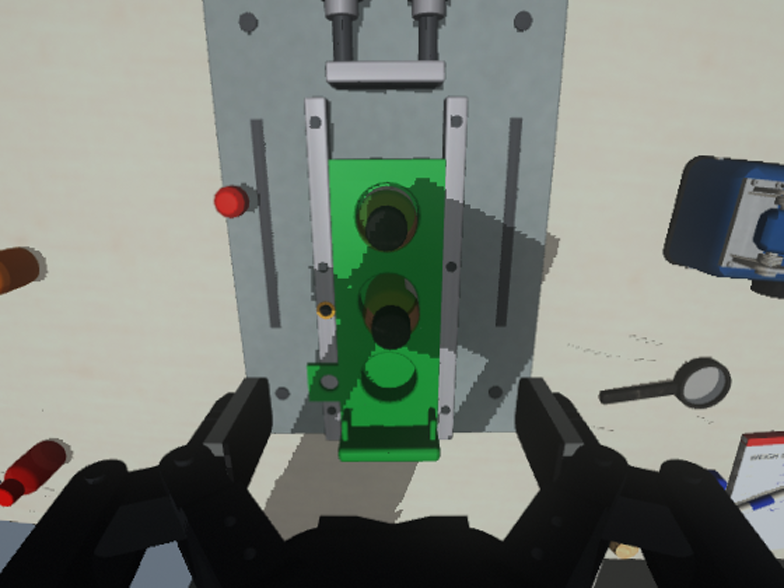

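Vial 1 is seated in the middle well (cap at (390,328), same height as the loaded one). The near well is at (390,374), lug hole (329,381), pin hole (325,310). Going to vial 2.

Call:
move_arm(plan="-8 -20 0 0 0 0;-14 -40 0 0 0 0;-14 -40 0 0 0 0;-14 -40 0 0 0 0;-14 -40 0 0 0 0;-14 -40 0 0 0 0;-14 -40 0 0 0 0;-14 -40 0 0 0 0;-14 -40 0 0 0 0;-14 -40 10 0 0 0;-2 -10 20 0 0 0;0 0 0 0 0 0")

```text
t: 9.5
eef_pos: [420.2, 259.3, 152.8]
tool_rot: [3.14, 0.007, 0.075]
force: [-0.6, -0.7, -0.5]
opening: 85.2
finger_force: 0.0
```

Call:
move_arm(plan="0 0 0 0 0 0;0 0 0 0 0 0")

```text
t: 9.7
eef_pos: [424.4, 257.9, 156.7]
tool_rot: [3.141, -0.0, 0.07]
force: [0.1, -1.4, 0.2]
opening: 85.4
finger_force: 0.0
```

```bash
python3 - <<'E'
from h import *
import pickle
c=cam('wrist')
s=c['s']; print(s['t'],s['eef_pos'],s['tool_rot'])
C=cloud(c)
m=(np.hypot(C[...,0]-426,C[...,1]-259)<22)&(C[...,2]>58)&(C[...,2]<70)
P=C[m]; print(m.sum(),P.mean(0),P.min(0),P.max(0))
m=(np.hypot(C[...,0]-426,C[...,1]-259)<28)&(C[...,2]>20)&(C[...,2]<45)
P=C[m]; print(m.sum(),P.min(0),P.max(0))
c=pickle.load(open('w3.pkl','rb'));f=1/1.4
for nm,u,v,z in (('w0',390,374,96),('lug',329,381.5,90),('pin',325,310,82)): print(nm,onz(c,u*f,v*f,z).round(1),dep(c,u*f,v*f).round(1))
g=cv2.cvtColor(c['frame'],cv2.COLOR_RGB2GRAY).astype(np.float32); g=cv2.GaussianBlur(g,(0,0),1)
G=np.hypot(cv2.Sobel(g,5,1,0),cv2.Sobel(g,5,0,1)); a=np.linspace(0,2*np.pi,72)
best=[]
for x in np.arange(528,548,.5):
  for y in np.arange(-132,-114,.5):
    p=proj(c,np.c_[x+17.5*np.cos(a),y+17.5*np.sin(a),np.full(72,96)]).astype(np.float32); best.append((np.clip(cv2.remap(G,p[:,0],p[:,1],1),0,80).mean(),x,y))
print(sorted(best)[-3:])
E
```

```text
9.7 [424.38768166 257.87526857 156.67710703] [ 3.14138783e+00 -3.23263633e-04  7.03875661e-02]
438 [425.64231636 257.9845578   61.82246389] [415.25555428 248.57826384  58.01816307] [434.65935964 267.53723546  64.21754846]
513 [414.47286448 242.46162896  20.11189261] [440.62589009 272.90383678  44.98541298]
w0 [ 539.  -124.4   96. ] [ 529.  -125.    77.9]
lug [527.5 -86.1  90. ] [523.4 -85.2  83. ]
pin [573.2 -81.5  82. ] [573.2 -81.5  82. ]
[(np.float32(63.731777), np.float64(537.5), np.float64(-124.0)), (np.float32(63.941772), np.float64(538.0), np.float64(-123.5)), (np.float32(64.963425), np.float64(538.0), np.float64(-124.0))]
```

Call:
move_arm(plan="0.6 0 20 0 0 0;0 0 40 0 0 0;0 0 40 0 0 0;0 0 28 0 0 0;0 0 9.5 0 0 0;0 0 0 0 0 0;0 0 0 0 0 0")

```text
t: 10.45
eef_pos: [425.9, 258.8, 20.3]
tool_rot: [-3.141, -0.002, 0.071]
force: [-0.1, 1.1, 0.8]
opening: 85.3
finger_force: 0.0
```

Call:
move_arm(plan="0 0 0 0 0 0;0 0 0 0 0 0;0 0 0 0 0 0;0 0 0 0 0 0;0 0 0 0 0 0;0 0 0 0 0 0;0 0 0 0 0 0", grip=-1)

```text
t: 11.15
eef_pos: [424.8, 259.0, 19.7]
tool_rot: [-3.141, -0.001, 0.072]
force: [-0.8, 0.2, 5.8]
opening: 29.7
finger_force: 58.9
```

Call:
move_arm(plan="0 0 -20 0 0 0;0 0 -40 0 0 0;0 0 -40 0 0 0;0 0 -40 0 0 0;0 0 -25 0 0 0;4 15 0 0 0 0;9 40 0 0 0 0;9 40 0 0 0 0;9 40 0 0 0 0;9 40 0 0 0 0;9 40 0 0 0 0;9 40 0 0 0 0")

```text
t: 12.35
eef_pos: [500.5, 6.9, 184.0]
tool_rot: [3.142, -0.0, 0.072]
force: [1.0, 1.3, -0.8]
opening: 29.8
finger_force: 59.3
```

Call:
move_arm(plan="9 40 0 0 0 0;9 40 0 0 0 0;7 35 0 0 0 0;2 15 0 0 0 0;0 5 0 0 0 0;0 0 0 0 0 0;0 0 0 0 0 0;0 0 0 0 0 0")

```text
t: 13.15
eef_pos: [536.7, -122.7, 183.8]
tool_rot: [-3.141, 0.0, 0.073]
force: [0.1, 1.6, 0.0]
opening: 29.6
finger_force: 59.4
```

```bash
python3 - <<'E'
from h import *
c=cam('wrist')
s=c['s']; print(s['t'],s['eef_pos'],s['tool_rot'])
C=cloud(c); x,y,z=s['eef_pos']
m=(np.hypot(C[...,0]-x,C[...,1]-y)<14)&(C[...,2]>z+34)&(C[...,2]<z+55)
print(m.sum(),C[m].mean(0),C[m].max(0))
for cx,cy in ((587,-119.5),(636.8,-115.8)):
    m=(np.hypot(C[...,0]-cx,C[...,1]-cy)<20)&(C[...,2]>132)&(C[...,2]<150)
    print(m.sum(),C[m].mean(0),C[m].max(0))
E
```

```text
13.15 [ 536.74622039 -122.74338304  183.80800358] [-3.14121553e+00  1.47136694e-04  7.32364505e-02]
1986 [ 539.78954023 -123.12762508  224.94231518] [ 547.70758685 -113.5668021   227.47913696]
812 [ 586.95082149 -121.39901053  139.61785584] [ 596.09212171 -111.92981628  142.12459614]
999 [ 635.84894252 -115.89588457  139.69678925] [ 645.43703936 -106.2914626   142.21963277]
```

Call:
move_arm(plan="0.5 0.9 0 0 0 0;0 0 20 0 0 0;0 0 28 0 0 0;0 0 14 0 0 0;0 0 6 0 0 0;0 0 5 0 0 0;0 0 0 0 0 0;0 0 0 0 0 0")

```text
t: 14.0
eef_pos: [537.8, -125.1, 111.4]
tool_rot: [3.141, -0.001, 0.072]
force: [-1.0, 1.9, -0.8]
opening: 29.4
finger_force: 59.2
```

Call:
move_arm(plan="0 0 4 0 0 0;0 0 4 0 0 0;0 0 3 0 0 0;0 0 1 0 0 0;0 0 1 0 0 0;0 0 0 0 0 0")

```text
t: 14.6
eef_pos: [537.6, -125.2, 97.8]
tool_rot: [3.141, -0.0, 0.072]
force: [-0.7, -0.1, 0.2]
opening: 29.4
finger_force: 59.4
```

Call:
move_arm(plan="0 0 0.5 0 0 0;0 0 0 0 0 0")

```text
t: 14.8
eef_pos: [537.7, -125.2, 97.7]
tool_rot: [3.141, -0.0, 0.072]
force: [-0.1, -0.2, 2.8]
opening: 29.4
finger_force: 59.5
```

Call:
move_arm(plan="0 0 0 0 0 0;0 0 0 0 0 0;0 0 0 0 0 0;0 0 0 0 0 0;0 0 0 0 0 0;0 0 -10 0 0 0;0 0 -30 0 0 0;0 0 -30 0 0 0;0 0 -20 0 0 0;0 0 0 0 0 0;0 0 0 0 0 0;0 0 0 0 0 0", grip=1)

```text
t: 16.0
eef_pos: [536.7, -124.7, 186.1]
tool_rot: [-3.141, 0.002, 0.072]
force: [-0.7, 0.3, -0.4]
opening: 85.7
finger_force: 0.0
```

```bash
python3 - <<'E'
from h import *
import pickle
c=cam('wrist'); pickle.dump(c,open('w4.pkl','wb')); save(c,'w4.png',k=1.4)
s=c['s']; print(s['t'],s['eef_pos'],s['tool_rot'])
C=cloud(c); F=c['frame'].astype(int)
for cx,cy in ((538,-123.5),(587,-119.5),(636.8,-115.8)):
    m=(np.hypot(C[...,0]-cx,C[...,1]-cy)<20)&(C[...,2]>132)&(C[...,2]<150)
    print(m.sum(),C[m].mean(0),C[m].max(0))
g=(F[...,1]>1.6*F[...,0])&(F[...,1]>1.6*F[...,2])
m=g&(abs(C[...,2]-120)<3)&(C[...,0]<515); P=C[m]; print('cheek',m.sum(),P.min(0),P.max(0),P.mean(0))
E
```

```text
16.0 [ 536.73817267 -124.70153073  186.11190754] [-3.14056970e+00  1.82057425e-03  7.15452324e-02]
696 [ 539.55886902 -125.70362705  139.25486712] [ 548.14169767 -116.44837347  141.97956937]
798 [ 587.62307855 -122.30845569  139.57850259] [ 596.7500802  -112.78483578  141.67901739]
975 [ 636.51415406 -116.62923538  139.68420483] [ 646.10751268 -107.1221194   142.29067813]
cheek 872 [ 491.68507058 -157.85833299  117.0103052 ] [504.50896209 -97.4255972  121.91656938] [ 498.42067223 -127.41701705  119.48552237]
```

View pics/w4.png

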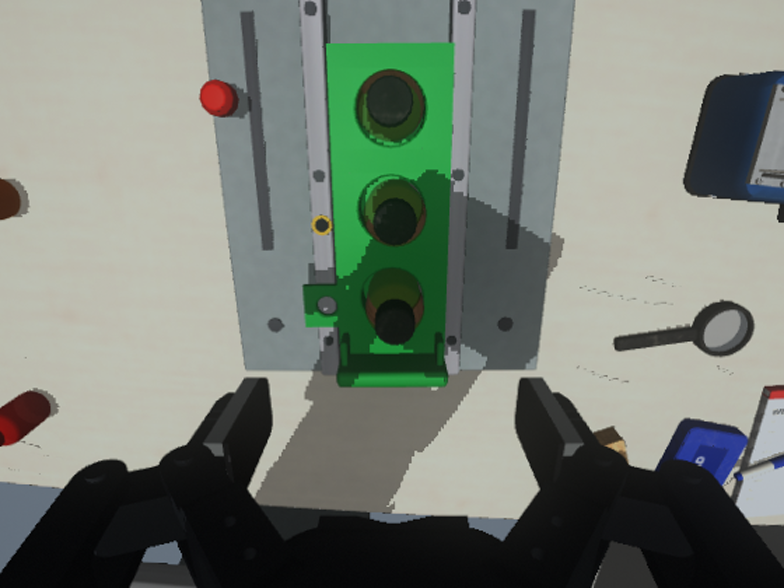

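Both vials stand in the wells (caps at (395,322), (394,220)), level with the loaded one. The cheek plate is at row 380, columns 338–447. Shutting the fingers, moving back behind the cheek, tilting the tips 5° forward and lowering.

Call:
move_arm(plan="-10 0 0 0 0 0;-25 0 0 0 0 0;-25 0 0 0 0 0;-13 -0.5 0 0 0 0;0 0 0 0 0 0;0 0 20 0 0 0;0 0 40 0 0 0;0 0 25 0 0 0;0 0 5 0 0 0;0 0 0 0 5 0;0 0 0 0 0 0;0 0 0 0 0 0", grip=-1)

```text
t: 17.25
eef_pos: [465.4, -130.4, 98.5]
tool_rot: [3.14, -0.087, 0.071]
force: [0.8, -0.2, 0.0]
opening: -0.3
finger_force: 0.0
```

```bash
cat > m.py <<'E'
from h import *
import pickle,sys
c=cam('wrist'); n=sys.argv[1]; pickle.dump(c,open(n+'.pkl','wb')); save(c,n+'.png',k=1.4)
s=c['s']; print(s['t'],s['eef_pos'].round(1),s['tool_rot'].round(3),s['force'].round(1),s['opening'])
C=cloud(c); F=c['frame'].astype(int)
yaw=.0733; ux=np.array([np.cos(yaw),np.sin(yaw)]); uy=np.array([-ux[1],ux[0]]); o=np.array([573.4,-81.6])
g=(F[...,1]>1.6*F[...,0])&(F[...,1]>1.6*F[...,2])&(F[...,1]>50)&(c['z_map']>0)
a=(C[...,:2]-o)@ux; b=(C[...,:2]-o)@uy
lug=g&(b>-6)&(b<14)&(C[...,2]>83)&(C[...,2]<96)
if lug.any(): print('lug px',lug.sum(),'a',np.percentile(a[lug],[1,99]).round(1),'b',np.percentile(b[lug],[1,99]).round(1),'z',np.median(C[lug][:,2]))
top=g&(abs(C[...,2]-96)<3)&(b<-12)&(b>-62)
print('far edge a',np.percentile(a[top],[99.5,100]).round(1),'z',np.median(C[top][:,2]))
ck=g&(abs(C[...,2]-120)<3)&(b<-5)
if ck.any(): print('cheek a',np.percentile(a[ck],[1,99]).round(1),'b',np.percentile(b[ck],[1,99]).round(1))
E
python3 m.py w5
```

```text
17.25 [ 465.4 -130.4   98.5] [ 3.14  -0.087  0.071] [ 0.8 -0.2  0. ] -0.34902982979592845
lug px 1424 a [-59.5 -34.2] b [-5.7 11.7] z 89.25598638736727
far edge a [16.  17.6] z 95.84685663134968
cheek a [-83.3   3.9] b [-69.3 -11.2]
```

Call:
move_arm(plan="5 0 1.5 0 0 0;5 0 1.5 0 0 0;3 0 0.5 0 0 0;2 0 0.2 0 0 0;2 0 0.2 0 0 0;2 0 0.2 0 0 0;2 0 0.2 0 0 0;0 0 0 0 0 0")

```text
t: 18.1
eef_pos: [486.0, -128.2, 94.7]
tool_rot: [-3.141, -0.087, 0.072]
force: [0.4, 0.1, 0.6]
opening: 0.0
finger_force: 0.1
```

```bash
python3 m.py w6
```

```text
18.1 [ 486.  -128.2   94.7] [-3.141 -0.087  0.072] [0.4 0.1 0.6] 0.049821378636621276
lug px 1417 a [-55.9 -30.4] b [-5.7 11.6] z 89.31048584530794
far edge a [35.5 36.9] z 95.823456413982
cheek a [-79.2  20.8] b [-69.2 -11.1]
```

Call:
move_arm(plan="2 0 0 0 0 0;3 0 0 0 0 0;3 0 0.2 0 0 0;3 0 0.2 0 0 0;3 0 0.2 0 0 0;3 0 0.2 0 0 0;3 0 0.2 0 0 0;3 0 0.2 0 0 0;2 0 0.2 0 0 0;2 0 0.2 0 0 0;0 0 0 0 0 0;0 0 0 0 0 0")

```text
t: 19.35
eef_pos: [513.2, -126.5, 95.8]
tool_rot: [3.141, -0.088, 0.072]
force: [0.1, -0.1, -0.7]
opening: -0.1
finger_force: 0.0
```

```bash
python3 m.py w7
```

```text
19.35 [ 513.2 -126.5   95.8] [ 3.141 -0.088  0.072] [ 0.1 -0.1 -0.7] -0.09726745068852696
lug px 1388 a [-28.3  -2.8] b [-5.7 11.8] z 89.29511579946065
far edge a [63.2 64.4] z 95.799929067149
cheek a [-52.   47.8] b [-69.  -11.2]
```

Call:
move_arm(plan="1.5 0 0.1 0 0 0;1.5 0 0.1 0 0 0;1 0 0.1 0 0 0;1 0 0.1 0 0 0;1 0 0.1 0 0 0;1 0 0.1 0 0 0;1 0 0.1 0 0 0;1 0 0.1 0 0 0;0 0 0 0 0 0;0 0 0 0 0 0;0 0 0 0 0 0")

```text
t: 20.5
eef_pos: [520.7, -125.7, 95.5]
tool_rot: [-3.141, -0.084, 0.072]
force: [-8.0, -1.3, 5.4]
opening: -0.1
finger_force: 4.0
```

```bash
python3 m.py w8
```

```text
20.5 [ 520.7 -125.7   95.5] [-3.141 -0.084  0.072] [-8.  -1.3  5.4] -0.11507437376497513
lug px 1419 a [-21.2   4.3] b [-5.8 11.9] z 89.29969461673466
far edge a [70.5 71.5] z 95.83054384515921
cheek a [-44.8  54.9] b [-68.9 -11. ]
```

Call:
move_arm(plan="1 0 0 0 0 0;1 0 0 0 0 0;1 0 0 0 0 0;1 0 0 0 0 0;1 0 0 0 0 0;1 0 0 0 0 0;1 0 0 0 0 0;0 0 0 0 0 0;0 0 0 0 0 0;0 0 0 0 0 0")

```text
t: 21.55
eef_pos: [526.3, -125.1, 95.5]
tool_rot: [-3.141, -0.081, 0.072]
force: [-12.6, -1.7, 7.6]
opening: 0.0
finger_force: 6.2
```

```bash
python3 m.py w9
```

```text
21.55 [ 526.3 -125.1   95.5] [-3.141 -0.081  0.072] [-12.6  -1.7   7.6] 0.010042953807993684
lug px 1440 a [-15.6   9.9] b [-5.8 11.9] z 89.2500067615115
far edge a [76.  76.8] z 95.84955805730335
cheek a [-39.1  60.8] b [-68.8 -10.7]
```

Call:
move_arm(plan="1 0 0 0 0 0;1 0 0 0 0 0;0.8 0 0 0 0 0;0.5 0 0 0 0 0;0 0 0 0 0 0;0 0 0 0 0 0;0 0 0 0 0 0")

```text
t: 22.3
eef_pos: [528.9, -124.8, 95.6]
tool_rot: [-3.14, -0.08, 0.072]
force: [-14.5, -1.9, 8.9]
opening: 0.4
finger_force: 7.4
```

```bash
python3 m.py w10; python3 - <<'E'
from h import *
import pickle
c=pickle.load(open('w10.pkl','rb')); p=proj(c,[[573.4,-81.6,82],[573.4,-81.6,89.5]]); print(p)
u,v=p[0].astype(int); x0,y0=max(u-35,0),max(v-30,0); print(x0,y0); save(c,'crop10.png',(x0,y0,x0+80,y0+60),10)
E
```

```text
22.3 [ 528.9 -124.8   95.6] [-3.14  -0.08   0.072] [-14.5  -1.9   8.9] 0.43421172537294755
lug px 1434 a [-13.1  12.5] b [-5.8 12. ] z 89.290476162439
far edge a [78.6 79.4] z 95.85238171848926
cheek a [-36.5  63.3] b [-68.7 -10.7]
[[203.90497564 176.82860084]
 [200.32961965 178.98907036]]
168 146
```

View pics/crop10.png

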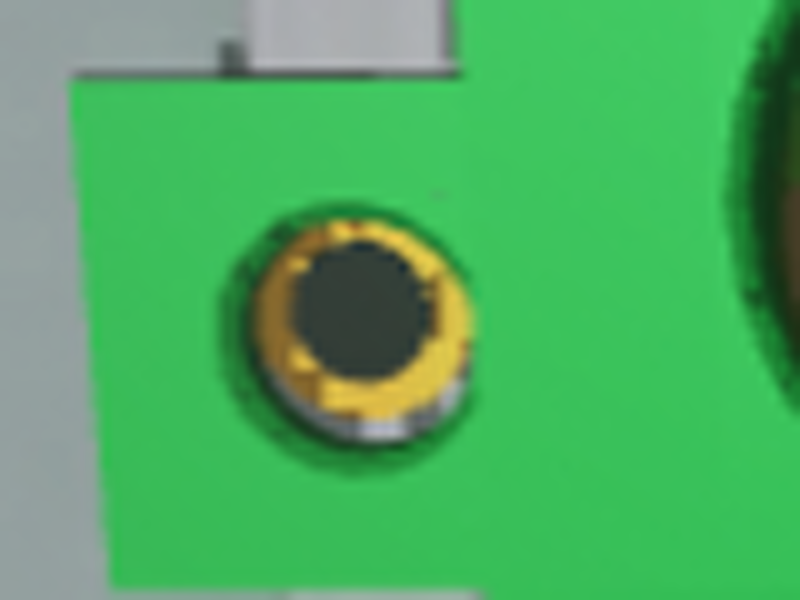

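The enlarged crop shows the brass-ringed pin hole (363,310) inside the lug hole (348,340). Corrected for the height difference, the rack is about 0.4 mm short. Adding a last small push.

Call:
move_arm(plan="0.3 0 0 0 0 0;0.2 0 0 0 0 0;0 0 0 0 0 0;0 0 0 0 0 0;0 0 0 0 0 0;0 0 0 0 0 0;0 0 0 0 0 0;0 0 0 0 0 0;0 0 0 0 0 0;0 0 0 0 0 0")

```text
t: 23.35
eef_pos: [529.2, -124.8, 95.5]
tool_rot: [-3.14, -0.079, 0.072]
force: [-14.8, -2.7, 8.4]
opening: 0.0
finger_force: 7.7
```

```bash
python3 m.py w11; python3 - <<'E'
from h import *
import pickle
c=pickle.load(open('w11.pkl','rb')); C=cloud(c)
for cx,cy in ((583.5,-121.5),(633,-118),(682.5,-113)):
    m=(np.hypot(C[...,0]-cx,C[...,1]-cy)<20)&(C[...,2]>132)&(C[...,2]<150)
    if m.any(): print(m.sum(),C[m].mean(0).round(1),C[m].max(0).round(1))
print(arm.state()['dq'].round(4))
u,v=proj(c,[573.4,-81.6,82])[0].astype(int); save(c,'crop11.png',(u-35,v-30,u+45,v+30),10); print(u-35,v-30,proj(c,[[573.4,-81.6,82],[573.4,-81.6,89.5]]))
E
```

```text
23.35 [ 529.2 -124.8   95.5] [-3.14  -0.079  0.072] [-14.8  -2.7   8.4] 0.03529191868226495
lug px 1439 a [-12.7  12.9] b [-5.8 12.1] z 89.2830326543706
far edge a [79.  79.8] z 95.82285876162013
cheek a [-36.1  63.6] b [-68.7 -10.7]
2473 [ 585.2 -122.1  139.7] [ 594.5 -112.7  142.1]
3032 [ 631.7 -119.   139.4] [ 640.2 -109.4  142.2]
[-0.0006 -0.0005 -0.0006  0.0012 -0.0002  0.0003]
168 147 [[203.89489336 177.45222727]
 [200.31933097 179.64673427]]
```

View pics/crop11.png

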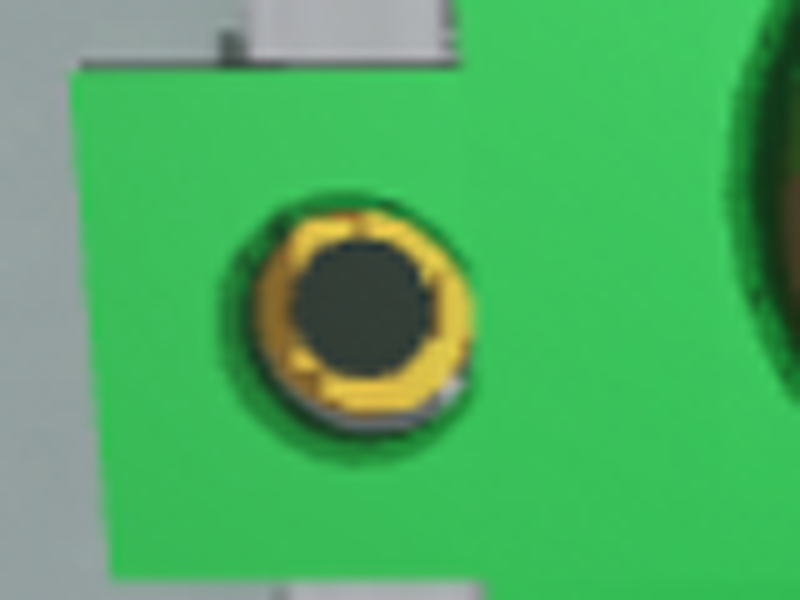

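The crop shows the pin hole (363,307) under the lug hole (348,328), which is aligned within a few tenths of a millimetre once height is allowed for. The push is steady at about 15 N.

```bash
python3 -c "
from rig import arm
print(arm.close_job())"
```

```text
the job is handed in; nothing more can be done
None
```

Both black-capped vials are seated in the rack, and the arm is holding the rack against the stop with about 15 N, lug hole over the pin hole to within a few tenths of a millimetre; the job is handed in.

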